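Flip the hex key and lever the clamp screw tight

TASK

The cap screw on top of the shaft clamp has been run down with the long end of the L-shaped hex key (six-lobed ends), which still stands in it. Pull the key out without turning the screw, flip it so that its short arm sits fully home in the screw head, and use the long arm as a lever to turn the screw clockwise until it is hard against its stop, gently and without forcing it. Leave the key seated in the screw by its short arm, let go of it, and leave the other things where they are.

Things in the scene. Friction and masses are not known exactly. Their poses are not given: they have to be found in the camera images.
- clamp: Aluminium shaft clamp, fixed to the bench: base plate 90 x 130 x 10 mm, block 52 x 50 mm with its top 52 mm above the bench, a steel shaft (22 mm thick, 170 mm long) lying through it along its y axis. Origin at the centre of the underside, z up; the screw's axis is its z axis. The key's end may press on it or the screw head with at most 40 N.
- clamp_screw (a joint): Angle of the steel cap screw, rad; grows as the screw turns clockwise seen from above. It starts between 0 and 0.06; a hard stop is at 0.65. Stiff: it takes about 1.0 N m plus 0.3 N m per rad/s all the way (8 to 10 N at 125 mm along the long arm) and stays where it is left. Against the stop 13 N there is plenty; above 20 N it counts as forced.
- screw_socket (a point): Centre of the mouth of the screw's socket, on its axis, 78 mm above the bench. Head 34 mm in diameter, 26 mm high. Socket six-lobed, 22 mm deep, flat-bottomed, no lead-in: six slots 7 mm wide, 20.6 mm across, so the key fits every 60 degrees with 0.5 mm of play all round. The frame turns with the screw: z up, x along a slot.
- screw_rim (a point): Point on the top of the screw head 15 mm from its axis, along the x axis of screw_socket; it turns with the screw.
- hex_key: L-shaped key of steel hexagon bar, 17 mm across flats, 0.2 to 0.31 kg. Origin where the arms' axes cross; long arm along -z, 155 mm to its end, short arm along +x, 60 mm; elbow cut at 45 degrees. Two flats face +y and -y: grip across them. It stands long arm down in the socket, leaning up to 5 degrees, origin 211 mm above the bench; seated by the short arm 116 mm.
- key_long_tip (a point): Centre of the end face of the key's long arm, at first on the bottom of the socket. With the short arm seated and let go, the long arm droops up to 6 degrees; it swings some 4 to 8 degrees before it takes the screw along, so the arm's angle alone does not tell that the screw is tight.
- key_short_tip (a point): Centre of the end face of the short arm. The last 26 mm of both arms have a groove along each flat, which leaves six lobes (6 mm wide, 19.6 mm across, the last 3.5 mm smaller). At first the arm points to the robot's left within 30 degrees; a quarter turn about the key's own y axis, with no turn about the vertical, points it down and fits the socket, long arm to the right.
- forceps: Bystander: steel forceps 134 mm long lying on the bench. Origin at the centre of the underside.
- marker_black: Bystander: felt marker 138 mm long lying on the bench. Origin at the centre of the underside.
- slide_box: Bystander: small card box 54 x 84 x 31 mm. Origin at the centre of the underside.
- loose_cap: Bystander: loose screw cap, 40 mm in diameter, 17 mm high. Origin at the centre of the underside.
Things that resemble listed ones, but are neither listed nor needed, are in the scene too. Of the things shaped like the hex_key, the steel one is meant.

How it is judged:
By the outcome, as a careful person would: the job done as asked, in the order asked, and still so for the second after the job is handed in, with the robot touching nothing.
It also fails if it takes over 72 s, if anything falls off the work surface, if the arm or the gripper's body presses on something with over 40 N, if the wrist force passes 120 N, or if a joint passes its speed limit or range.

ROBOT

A 7-joint arm with a two-finger parallel gripper is mounted at the origin on a cart in front of the work surface, level with it; the furniture and walls round the work are solid. World frame = base frame: x ahead of the robot, y to its left, z up, the work surface at z = 0. Lengths are in m, angles in degrees, forces in N, time in s.
With the tool pointing down it reaches from about 0.4 to 0.75 m from the base axis. Payload 19.5 kg.
Tool frame: the origin (TCP) lies at the very end of the fingers, on their centre line; the grasp point (between the pads) lies 19 mm behind it; z points along the fingers, y is the line along which they close (so a half turn about z gives the same grasp; the last joint's range is limited). The gripper opens to 85 mm and grips with 20 to 120 N. Pads are 22 mm wide; open, the fingers measure 114 mm over their backs; the gripper's body (76 mm by 85 mm) begins 54 mm behind the grasp point. The pads swing forward as they close: fully open they stand 13 mm farther back than shut.
Start: joints at [72.897, 40.479, -1.581, 85.061, 1.261, 54.483, -4.326], TCP at [0.146, -0.556, 0.231] pointing down, gripper open.
Joint ranges: [-155.06, 155.06], [-18.47, 123.98], [-90, 86.84], [0, 140.48], [-83.41, 263.41], [0, 116], [-161.91, 161.91]. Speed limits (degrees/s): [108.29, 108.29, 147.25, 147.25, 172.46, 172.46, 172.46].

INTERFACE

Orientations are given as a 3x3 rotation matrix whose columns are the frame's x, y, z axes.
In Python, from cell import * gives the robot as it stands.
- The arm moves only by the shell command python3 -m jog 'ROWS' [OPENING] [FORCE]. ROWS is JSON, a list of rows, each a list of 6 numbers: the shift along the tool's x, y, z in mm, then the turn, a rotation vector about the tool's x, y, z in degrees. In form: [[x, y, z, ax, ay, az], ...]. A call has 1 to 8 rows; each row shifts and turns the commanded pose from where the row before left it, along the tool's axes as they then stand; what a row does not reach is not made up. A row lasts 1/10 s, in which the tool goes at most 50 mm and 8.59 degrees, less where a joint would pass 70% of its speed; a pose out of reach is approached as far as the arm can. A call with a gripper value outside its range is refused whole. OPENING is the gripper command: -1 is shut, 1 is fully open, values between are in proportion, set as the call begins (- or left out, the last holds). The fingers move at their own pace and stop on an object; FORCE is the grip in N (left out, the last holds). Time passes only in rows, so rows that do not move let the fingers close. It gives the time, the measured TCP pose, the force, the opening and the grip force at its end, in the units of the state.
- observe(): the state, without advancing time (a new reading comes with each control period).
- camera(name): name is "scene" or "side" or "wrist"; returns a dict with "color" (420x560x3 uint8, red, green, blue), "range_z" (420x560 float32, m along the optical axis (not along the pixel's ray), 0 where there is no reading), "fx", "fy", "cx", "cy" (pixels), "origin" and "rotation" of the camera in the world; the wrist camera has in their place "hand_eye" (4x4, takes a point from camera to tool coordinates, whose origin is the TCP and whose axes are the flange's). Camera axes: x right, y up, looking along -z (the intrinsics and any distortion apply to the point x, -y, -z); pixel columns grow to the right and rows downward; lengths in m; the calibration is good to about 2 mm. The wrist camera is an equidistant fisheye: a pixel r from the principal point sees the ray r / f radians off the axis. A picture is of the moment at which its call begins: read the wrist's pose just before it.
- close_job(): hands the job in; it is judged then, once.
The state is a dict: "time": time; "joints": joint angles; "joint_vel": joint speeds; "effort": joint torques, N m; "position": TCP position; "ee_rot": TCP orientation; "force": force on the tool from outside, world axes, zero at the start; "wrist_torque": the same for the moment, N m; "opening": finger opening in m; "grip_force": force on a finger pad.
Only numpy, scipy, OpenCV 4.12 (cv2) and the standard library are available. Lean on these libraries where they do the work, as an engineer would, in place of code of your own. Each camera call takes 0.05 s, during which the arm holds its last target. There are 200 camera calls.

## Working session

There is one attempt and no reset: what is moved stays moved. The work goes in short steps, Python scripts to look and compute and a shell command to move; the robot and the scene stay as the last step left them, time stands still between calls to the robot, and variables do not carry over. Pictures are saved under pics/ and viewed, at most 10 in all, crops included, and the job is handed in when it is done.

```bash
ls; mkdir -p pics; python3 - <<'E'
from cell import *
import cv2,numpy as np
o=observe();print({k:np.round(v,3).tolist() for k,v in o.items()})
for n in("scene","side"):
    c=camera(n);np.savez(f"{n}0.npz",**c)
    print(n,c["fx"],c["fy"],c["cx"],c["cy"],c["origin"],c["rotation"].tolist() if hasattr(c["rotation"],"tolist") else c["rotation"], [k for k in c])
    cv2.imwrite(f"pics/{n}0.png",c["color"][:,:,::-1])
E
```

```text
pics
{'time': 0.0, 'joints': [72.898, 40.513, -1.583, 85.083, 1.261, 54.483, -4.324], 'joint_vel': [0.031, -0.003, 0.06, 0.167, -0.125, -0.004, 0.105], 'effort': [0.001, -88.32, 1.235, -23.616, 0.017, 0.007, -0.0], 'position': [0.146, -0.556, 0.231], 'ee_rot': [[0.967, 0.254, -0.0], [0.254, -0.967, 0.001], [-0.0, -0.001, -1.0]], 'force': [-0.329, 0.265, -0.361], 'wrist_torque': [-0.033, 0.011, 0.006], 'grip_force': 0.0, 'opening': 0.086}
scene 420.62534458582184 420.62534458582184 275.0181667360406 207.77169787505764 [-0.19610857  0.22643555  0.92667348] [[-0.4747132559071139, 0.6273923205927562, -0.6172731978041031], [-0.8800833589793149, -0.33037627758549293, 0.34103489037991364], [0.010030249934736899, 0.7051456525215126, 0.7089915393121816]] ['color', 'range_z', 'fx', 'fy', 'cx', 'cy', 'origin', 'rotation']
side 476.2483574447424 476.2483574447424 275.89454524324765 208.66648038486036 [ 0.07171603 -1.09812991  0.64237965] [[0.9074527897342094, 0.19745638426392612, -0.37086441015149707], [-0.41990741946422305, 0.3959775562851241, -0.8166269246096155], [-0.014394216981070759, 0.8967790983468997, 0.4422443388960719]] ['color', 'range_z', 'fx', 'fy', 'cx', 'cy', 'origin', 'rotation']
```

View pics/scene0.png

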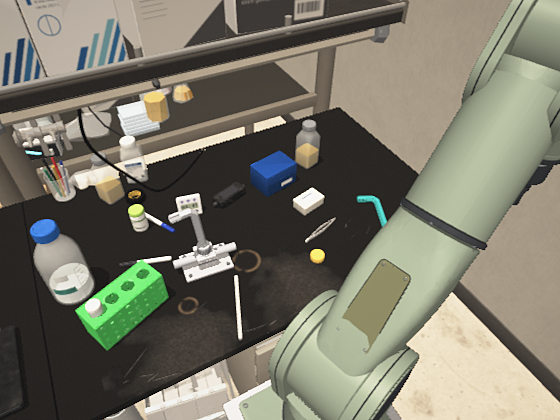

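View pics/side0.png

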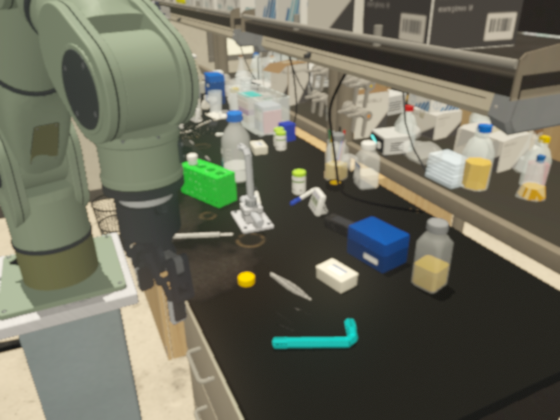

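The steel key stands in the clamp: scene (200,225), side (248,175). The candidates are that one and the cyan L-key lying down at scene (375,208), side (318,340), which is a decoy. I choose the steel one, and will check it in a close crop and measure it.

```bash
cat > h.py <<'E'
import numpy as np,cv2
def cloud(c):
    v,u=np.mgrid[:420,:560]; d=np.asarray(c["range_z"],float)
    P=np.stack([(u-c["cx"])/c["fx"]*d,-(v-c["cy"])/c["fy"]*d,-d],-1)@np.asarray(c["rotation"]).T+np.asarray(c["origin"])
    P[d==0]=np.nan
    return P
def proj(c,p):
    q=(np.asarray(p)-c["origin"])@np.asarray(c["rotation"]); return np.stack([c["cx"]-c["fx"]*q[...,0]/q[...,2],c["cy"]+c["fy"]*q[...,1]/q[...,2]],-1)
E
python3 - <<'E'
from h import *
ims=[]
for n,(u,v) in(("scene",(205,235)),("side",(252,185))):
    c=np.load(n+"0.npz");P=cloud(c);
    im=c["color"][v-60:v+60,u-55:u+55,::-1];ims.append(cv2.resize(im,None,fx=3.6,fy=4*.9,interpolation=cv2.INTER_CUBIC)[:,:398])
    base=P[v,u];print(n,base)
    m=np.zeros((420,560),bool);m[v-60:v+60,u-55:u+55]=1
    for lo,hi in((-.005,.005),(.006,.014),(.03,.05),(.05,.056),(.07,.082),(.09,.11),(.11,.13),(.13,.15),(.15,.17),(.17,.19),(.19,.2),(.2,.23)):
        q=P[m&(P[...,2]>lo)&(P[...,2]<hi)&(np.hypot(P[...,0]-base[0],P[...,1]-base[1])<.12)]
        if len(q):print(lo,hi,len(q),q.mean(0).round(4),q.min(0).round(3),q.max(0).round(3))
cv2.imwrite("pics/crop.png",np.hstack(ims))
E
```

```text
scene [6.07100434e-01 1.43294303e-02 1.98702794e-04]
-0.005 0.005 2516 [6.184e-01 6.500e-03 4.000e-04] [ 0.494 -0.105 -0.005] [0.719 0.134 0.005]
0.006 0.014 240 [0.5556 0.0334 0.0104] [ 0.488 -0.077  0.006] [0.7   0.128 0.014]
0.03 0.05 351 [0.5897 0.0152 0.0415] [ 0.49  -0.066  0.03 ] [0.716 0.097 0.05 ]
0.05 0.056 140 [0.5702 0.039  0.0531] [ 0.488 -0.017  0.05 ] [0.721 0.073 0.056]
0.07 0.082 81 [0.5056 0.0494 0.0771] [0.492 0.031 0.07 ] [0.524 0.064 0.082]
0.09 0.11 35 [0.5057 0.051  0.1004] [0.501 0.041 0.091] [0.513 0.06  0.11 ]
0.11 0.13 40 [0.5053 0.0525 0.1196] [0.5   0.042 0.11 ] [0.514 0.061 0.129]
0.13 0.15 46 [0.5059 0.0538 0.1401] [0.502 0.042 0.13 ] [0.513 0.062 0.15 ]
0.15 0.17 40 [0.5053 0.0554 0.1606] [0.502 0.045 0.151] [0.511 0.064 0.17 ]
0.17 0.19 50 [0.5054 0.0562 0.1808] [0.501 0.046 0.171] [0.511 0.065 0.19 ]
0.19 0.2 17 [0.5054 0.0556 0.1955] [0.502 0.048 0.191] [0.513 0.066 0.2  ]
0.2 0.23 93 [0.5082 0.0671 0.212 ] [0.501 0.048 0.2  ] [0.521 0.09  0.22 ]
side [0.51807901 0.04375278 0.1136951 ]
-0.005 0.005 1698 [ 5.133e-01  2.390e-02 -1.000e-04] [ 0.399 -0.
[... 172 characters left out ...]
0.536 0.142 0.05 ]
0.05 0.056 84 [0.5079 0.0368 0.0525] [0.484 0.02  0.05 ] [0.539 0.072 0.056]
0.07 0.082 61 [0.5098 0.0404 0.0762] [0.495 0.029 0.07 ] [0.529 0.061 0.082]
0.09 0.11 48 [0.5096 0.0445 0.1007] [0.503 0.037 0.09 ] [0.522 0.057 0.11 ]
0.11 0.13 45 [0.5102 0.0459 0.1205] [0.503 0.038 0.111] [0.521 0.056 0.13 ]
0.13 0.15 48 [0.51   0.0481 0.14  ] [0.503 0.042 0.13 ] [0.521 0.062 0.149]
0.15 0.17 48 [0.5102 0.0487 0.1602] [0.503 0.041 0.15 ] [0.52 0.06 0.17]
0.17 0.19 51 [0.5099 0.0507 0.1801] [0.501 0.044 0.17 ] [0.522 0.062 0.19 ]
0.19 0.2 24 [0.5098 0.0517 0.1952] [0.504 0.043 0.19 ] [0.52  0.064 0.199]
0.2 0.23 105 [0.5089 0.0746 0.2106] [0.502 0.043 0.2  ] [0.52  0.113 0.221]
```

View pics/crop.png

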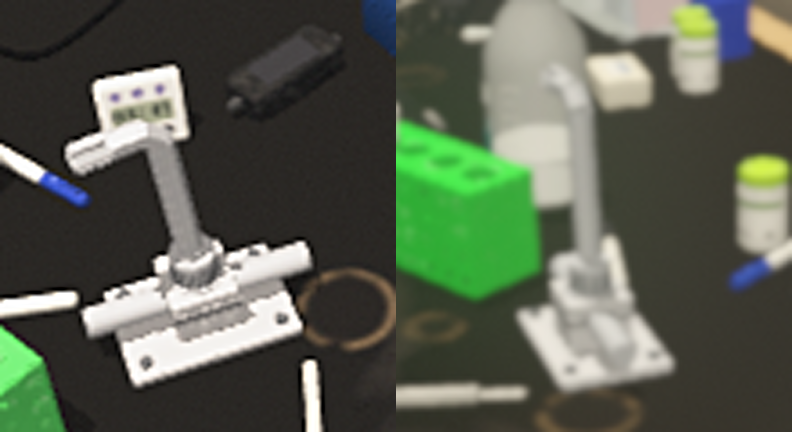

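The crop confirms it: a steel L-bar standing in the screw head, short arm pointing left (crop (75,155), elbow (150,135)). Next I fit the key's pose to both depth clouds.

```bash
cat >> h.py <<'E'
from scipy.optimize import least_squares
def hexr(a,b): # signed dist to hexagon, flats facing +-a
    s=np.sqrt(3)/2
    return np.maximum.reduce([abs(a),abs(.5*a+s*b),abs(.5*a-s*b)])-.0085
def keysdf(q): # key frame
    x,y,z=q.T
    dl=np.maximum(hexr(y,x),np.maximum(z-x,-.155-z))   # long, mitre z<=x... 
    ds=np.maximum(hexr(y,z),np.maximum(z-x,x-.06)*0+np.maximum(x-.06,-(x-z)))
    dl=np.maximum(hexr(y,x),np.maximum(-(x-z)*0+np.maximum(z+(-x)*0-.0098,0),-.155-z))
    dl=np.maximum(hexr(y,x),np.maximum((z+x)*.7071*0+(z-.0098),-.155-z))
    ds=np.maximum(hexr(y,z),np.maximum(-.0098-x,x-.06))
    return np.minimum(dl,ds)
def keyR(yaw,lx,ly): # yaw of short arm dir in world; lean vector of long axis (horizontal comps of z_key)
    z=np.array([lx,ly,1.]);z/=np.linalg.norm(z)
    x=np.array([np.cos(yaw),np.sin(yaw),0]);x-=z*(x@z);x/=np.linalg.norm(x)
    return np.stack([x,np.cross(z,x),z],1)
E
sed -i '/^    dl=np.maximum(hexr(y,x),np.maximum(z-x/d;/^    ds=.*\*0+/d;/^    dl=.*-(x-z)\*0/d' h.py; sed -i 's/(z+x)\*.7071\*0+(z-.0098)/z-.0098/' h.py
python3 - <<'E'
from h import *
S={}
for n,(u,v) in(("scene",(205,235)),("side",(252,185))):
    P=cloud(np.load(n+"0.npz"));m=np.zeros((420,560),bool);m[v-60:v+60,u-55:u+55]=1
    S[n]=P[m&(P[...,2]>.088)&(P[...,2]<.23)&(abs(P[...,0]-.512)<.045)&(P[...,1]>.02)&(P[...,1]<.14)]
def res(p,ns,full=False):
    R=keyR(*p[:3]);out=[]
    for i,n in enumerate(ns):
        t=p[3+3*i:6+3*i];out.append(keysdf((S[n]-t)@R))
    return np.concatenate(out)
for ns in(["scene"],["side"],["scene","side"]):
    best=None
    for y0 in(70,90,110):
        r=least_squares(res,[np.radians(y0),0,.05]+[.512,.056,.211]*len(ns),args=(ns,),loss="soft_l1",f_scale=.001,x_scale=[.1,.1,.1]+[.005]*3*len(ns))
        if best is None or r.cost<best.cost:best=r
    p=best.x;R=keyR(*p[:3]);print(ns,[len(S[n]) for n in ns],"cost",best.cost,"rms",np.median(abs(best.fun)),"yaw",np.degrees(p[0]).round(2),"lean",np.degrees(p[1:3]).round(2),p[3:].round(4))
    for i in range(len(ns)):print("  tip",(p[3+3*i:6+3*i]-.155*R[:,2]).round(4))
for n in S:
    P=cloud(np.load(n+"0.npz"));q=P[(abs(P[...,2]-.078)<.003)&(np.hypot(P[...,0]-.512,P[...,1]-.045)<.03)];print(n,"headtop",len(q),q.min(0),q.max(0))
E
```

```text
['scene'] [462] cost 0.0002793057165975806 rms 0.0008508148023339121 yaw 90.49 lean [0.37 3.69] [0.5123 0.0573 0.2112]
  tip [0.5113 0.0473 0.0565]
['side'] [372] cost 0.0003640162692254256 rms 0.001094520913794657 yaw 89.96 lean [0.02 4.38] [0.5124 0.0589 0.2111]
  tip [0.5123 0.0471 0.0566]
['scene', 'side'] [462, 372] cost 0.0006460209766533368 rms 0.0009282562042244973 yaw 90.2 lean [0.18 4.01] [0.5121 0.0576 0.2114 0.5125 0.0584 0.211 ]
  tip [0.5117 0.0468 0.0567]
  tip [0.512  0.0476 0.0563]
scene headtop 63 [0.4920348  0.03141655 0.07534113] [0.52449566 0.06425818 0.08073726]
side headtop 38 [0.49641154 0.03177572 0.07525084] [0.52665861 0.06138286 0.08048194]
```

Both cameras agree: yaw 90°, lean 4° to the left, tip at (0.512, 0.047, 0.056), which is the socket bottom expected at 56 mm. Next I plan the approach with the tool tilted 45° in the key's plane.

```bash
cat >> h.py <<'E'
from scipy.spatial.transform import Rotation as Ro
from scipy.linalg import logm,expm
def tilt(a,yaw=0.): # tool R: y along world +x (turned by yaw), z = down tilted by a deg towards +y
    a=np.radians(a);c,s=np.cos(a),np.sin(a)
    return Ro.from_euler('z',yaw,degrees=True).as_matrix()@np.array([[0,1,0],[c,0,s],[s,0,-c]],float)
def plan(p,R,N,o=None):
    if o is None:
        from cell import observe; o=observe()
    A=np.eye(4);A[:3,:3]=o["ee_rot"];A[:3,3]=o["position"];u,_,v=np.linalg.svd(A[:3,:3]);A[:3,:3]=u@v
    B=np.eye(4);B[:3,:3]=R;B[:3,3]=p
    D=expm(np.real(logm(np.linalg.inv(A)@B))/N)
    print("row x%d:"%N,np.r_[D[:3,3]*1000,Ro.from_matrix(D[:3,:3]).as_rotvec(degrees=True)].round(2).tolist())
    for k in (N//4,N//2,3*N//4,N):print(k,(A@np.linalg.matrix_power(D,k))[:3,3].round(3))
E
python3 - <<'E'
from h import *
R=tilt(45);G=np.array([.5122,.0539,.1533]);T=G+.019*R[:,2]
print(R,T); plan(T-.1*R[:,2],R,16)
E
```

```text
[[ 0.          1.          0.        ]
 [ 0.70710678  0.          0.70710678]
 [ 0.70710678  0.         -0.70710678]] [0.5122     0.06733503 0.13986497]
row x16: [41.62, -4.82, 17.93, 1.84, 2.39, -4.45]
4 [ 0.296 -0.473  0.171]
8 [ 0.418 -0.341  0.148]
12 [ 0.494 -0.177  0.162]
16 [ 0.512 -0.003  0.211]
```

```bash
python3 -m jog '[[41.6,-4.8,17.9,1.84,2.39,-4.45],[41.6,-4.8,17.9,1.84,2.39,-4.45],[41.6,-4.8,17.9,1.84,2.39,-4.45],[41.6,-4.8,17.9,1.84,2.39,-4.45],[41.6,-4.8,17.9,1.84,2.39,-4.45],[41.6,-4.8,17.9,1.84,2.39,-4.45],[41.6,-4.8,17.9,1.84,2.39,-4.45],[41.6,-4.8,17.9,1.84,2.39,-4.45]]' 1
python3 -m jog '[[41.6,-4.8,17.9,1.84,2.39,-4.45],[41.6,-4.8,17.9,1.84,2.39,-4.45],[41.6,-4.8,17.9,1.84,2.39,-4.45],[41.6,-4.8,17.9,1.84,2.39,-4.45],[41.6,-4.8,17.9,1.84,2.39,-4.45],[41.6,-4.8,17.9,1.84,2.39,-4.45],[0,0,0,0,0,0],[0,0,0,0,0,0]]'
python3 - <<'E'
from h import *
from cell import observe
o=observe();print(o["time"],np.round(o["joints"],1),np.round(o["position"],4),np.round(o["ee_rot"],3).tolist(),o["force"])
R=tilt(45);G=np.array([.5122,.0539,.1533]);T=G+.019*R[:,2]
plan(T-.1*R[:,2],R,4)
E
```

```text
time: 0.9
position: [0.4186, -0.3401, 0.1477]
ee_rot: [[0.602, 0.787, 0.135], [0.701, -0.602, 0.382], [0.381, -0.135, -0.914]]
force: [1.3, -0.3, 0.3]
opening: 0.0857
grip_force: 0.0
time: 1.7
position: [0.5103, -0.0904, 0.1827]
ee_rot: [[0.156, 0.986, 0.057], [0.751, -0.156, 0.641], [0.641, -0.057, -0.765]]
force: [-0.7, -1.1, -0.7]
opening: 0.0851
grip_force: 0.0
1.7 [ 46.4  53.9 -39.6  92.9 -10.3  50.8  14.7] [ 0.5103 -0.0904  0.1827] [[0.156, 0.986, 0.057], [0.751, -0.156, 0.641], [0.641, -0.057, -0.765]] [-0.65322566 -1.1301922  -0.74058756]
row x4: [20.78, -1.91, 9.36, 0.91, 1.19, -2.21]
1 [ 0.512 -0.068  0.189]
2 [ 0.513 -0.047  0.196]
3 [ 0.513 -0.025  0.203]
4 [ 0.512 -0.003  0.211]
```

```bash
python3 -m jog '[[20.8,-1.9,9.4,0.91,1.19,-2.21],[20.8,-1.9,9.4,0.91,1.19,-2.21],[20.8,-1.9,9.4,0.91,1.19,-2.21],[20.8,-1.9,9.4,0.91,1.19,-2.21],[0,0,0,0,0,0],[0,0,0,0,0,0]]'
cat >> h.py <<'E'
def wcloud(c,o):
    v,u=np.mgrid[:420,:560]; d=np.asarray(c["range_z"],float)
    a,b=(u-c["cx"])/c["fx"],(v-c["cy"])/c["fy"];th=np.hypot(a,b);k=np.tan(np.minimum(th,1.4))/np.maximum(th,1e-9)
    P=np.stack([a*k*d,-b*k*d,-d],-1);P[(d==0)|(th>1.4)]=np.nan
    H=np.asarray(c["hand_eye"]);P=P@H[:3,:3].T+H[:3,3]
    return P@np.asarray(o["ee_rot"]).T+o["position"]
def fitkey(Q,p0):
    f=lambda p:keysdf((Q-p[3:6])@keyR(*p[:3]))
    return least_squares(f,p0,loss="soft_l1",f_scale=.001,x_scale=[.1,.1,.1]+[.005]*3)
E
python3 - <<'E'
from h import *
from cell import *
o=observe();c=camera("wrist");print(np.round(o["position"],4),np.round(o["ee_rot"],3).tolist())
cv2.imwrite("pics/w1.png",c["color"][:,:,::-1]);np.savez("w1.npz",**c,**{"ee_rot":o["ee_rot"],"position":o["position"]})
P=wcloud(c,o)
Q=P[(P[...,2]>.088)&(P[...,2]<.23)&(abs(P[...,0]-.512)<.03)&(P[...,1]>.02)&(P[...,1]<.14)];print(len(Q))
r=fitkey(Q,[np.pi/2,0,.07,.512,.058,.211]);p=r.x;print(np.degrees(p[:3]).round(2),p[3:].round(4),(p[3:]-.155*keyR(*p[:3])[:,2]).round(4),np.median(abs(r.fun)))
R=tilt(45);G=np.array([.5122,.0539,.1533]);plan(G+.019*R[:,2],R,5)
E
```

```text
time: 2.3
position: [0.5123, -0.003, 0.2109]
ee_rot: [[-0.001, 1.0, 0.0], [0.707, 0.0, 0.707], [0.707, 0.001, -0.707]]
force: [-0.4, 0.6, -0.8]
opening: 0.0856
grip_force: 0.0
[ 0.5123 -0.003   0.2109] [[-0.001, 1.0, 0.0], [0.707, 0.0, 0.707], [0.707, 0.001, -0.707]]
4509
[88.88 -0.24  4.  ] [0.513  0.0603 0.2111] [0.5136 0.0495 0.0565] 0.0004281179609695023
row x5: [0.02, -0.04, 20.04, 0.01, 0.01, -0.0]
1 [0.512 0.011 0.197]
2 [0.512 0.025 0.182]
3 [0.512 0.039 0.168]
5 [0.512 0.067 0.14 ]
```

View pics/w1.png

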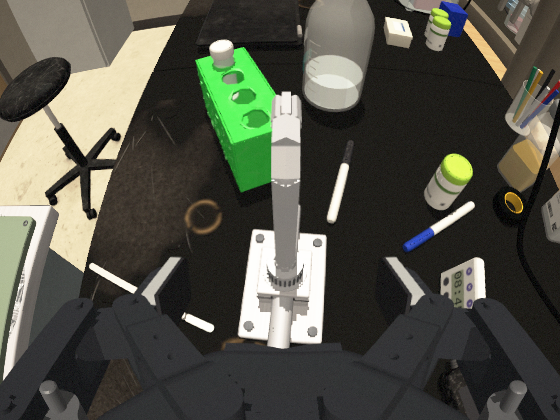

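The wrist view shows the key at column 287, centred between the fingers at 165 and 400, with the same 4° lean. I advance and grip lightly.

```bash
python3 -m jog '[[0,0,20,0,0,0],[0,0,20,0,0,0],[0,0,20,0,0,0],[0,0,20,0,0,0],[0,0,21,0,0,0],[0,0,0,0,0,0],[0,0,0,0,0,0]]'
python3 -m jog '[[0,0,0,0,0,0],[0,0,0,0,0,0],[0,0,0,0,0,0],[0,0,0,0,0,0],[0,0,0,0,0,0],[0,0,0,0,0,0],[0,0,0,0,0,0],[0,0,0,0,0,0]]' -1 30
python3 - <<'E'
from cell import *
import numpy as np
o=observe();print({k:np.round(o[k],4).tolist() for k in("time","position","force","wrist_torque","opening","grip_force")})
E
```

```text
time: 3.05
position: [0.5125, 0.0674, 0.1394]
ee_rot: [[0.0, 1.0, 0.001], [0.707, -0.001, 0.707], [0.707, 0.001, -0.707]]
force: [0.3, 0.4, 0.5]
opening: 0.085
grip_force: 0.0
time: 3.85
position: [0.5128, 0.0679, 0.1395]
ee_rot: [[-0.0, 1.0, 0.002], [0.707, -0.001, 0.707], [0.707, 0.002, -0.707]]
force: [3.5, -0.3, 2.1]
opening: 0.016
grip_force: 30.6
{'time': 3.85, 'position': [0.5128, 0.0679, 0.1395], 'force': [3.5185, -0.2615, 2.1197], 'wrist_torque': [-0.5906, -1.0024, -0.6569], 'opening': 0.016, 'grip_force': 30.6408}
```

```bash
python3 -m jog '[[0,0.3,0,0,0,0],[0,0,0,0,0,0],[1.5,0,-1.3,0,0,0],[3,0,-2.6,0,0,0],[3,0,-2.6,0,0,0]]' -1 70
python3 -m jog '[[4.5,0,-3.9,0,0,0],[4.5,0,-3.9,0,0,0],[4.5,0,-3.9,0,0,0],[4.5,0,-3.9,0,0,0],[4.5,0,-3.9,0,0,0],[4.5,0,-3.9,0,0,0],[0,0,0,0,0,0]]'
```

```text
time: 4.35
position: [0.5127, 0.0683, 0.1488]
ee_rot: [[0.0, 1.0, 0.001], [0.708, -0.001, 0.706], [0.706, 0.0, -0.708]]
force: [3.6, -1.4, -4.5]
opening: 0.0159
grip_force: 68.6
time: 5.05
position: [0.5128, 0.0713, 0.1856]
ee_rot: [[-0.001, 1.0, 0.001], [0.707, -0.0, 0.707], [0.707, 0.002, -0.707]]
force: [-0.2, -0.2, -3.6]
opening: 0.0153
grip_force: 68.5
```

The key is out of the socket: lifted 46 mm, with only its weight left on the wrist. Now the flip: -86° about the tool's y, ending above the socket.

```bash
python3 - <<'E'
from h import *
R=tilt(-41);ko=np.array([.0441,0,-.0573])
T=np.array([.5122,.0475,.185])-R@ko;print(T)
plan(T,R,16)
E
```

```text
[ 0.5122     -0.02337487  0.17068734]
row x16: [-6.57, -0.04, 0.49, 0.01, -5.37, -0.0]
4 [0.513 0.052 0.168]
8 [0.513 0.027 0.16 ]
12 [0.512 0.001 0.16 ]
16 [ 0.512 -0.023  0.171]
```

```bash
python3 -m jog '[[-6.6,0,0.5,0,-5.37,0],[-6.6,0,0.5,0,-5.37,0],[-6.6,0,0.5,0,-5.37,0],[-6.6,0,0.5,0,-5.37,0],[-6.6,0,0.5,0,-5.37,0],[-6.6,0,0.5,0,-5.37,0],[-6.6,0,0.5,0,-5.37,0],[-6.6,0,0.5,0,-5.37,0]]'
python3 -m jog '[[-6.6,0,0.5,0,-5.37,0],[-6.6,0,0.5,0,-5.37,0],[-6.6,0,0.5,0,-5.37,0],[-6.6,0,0.5,0,-5.37,0],[-6.6,0,0.5,0,-5.37,0],[-6.6,0,0.5,0,-5.37,0],[-6.6,0,0.5,0,-5.37,0],[-6.6,0,0.5,0,-5.37,0]]'
python3 -m jog '[[0,0,0,0,0,0],[0,0,0,0,0,0]]'
python3 - <<'E'
from h import *
from cell import *
o=observe();print(np.round(o["joints"],1),o["position"],o["grip_force"])
c=camera("wrist");cv2.imwrite("pics/w2.png",c["color"][:,:,::-1]);np.savez("w2.npz",**c,ee_rot=o["ee_rot"],position=o["position"])
ims=[]
for n in("scene","side"):
    c=camera(n);np.savez(n+"2.npz",**c)
    u,v=proj(c,np.array([.512,.03,.12])).astype(int);print(u,v);im=c["color"][max(v-60,0):v+60,u-55:u+55,::-1];ims.append(cv2.resize(im,(396,432),interpolation=cv2.INTER_CUBIC))
cv2.imwrite("pics/crop2.png",np.hstack(ims))
E
```

```text
time: 5.85
position: [0.5127, 0.0265, 0.1588]
ee_rot: [[0.001, 1.0, 0.001], [0.999, -0.001, 0.032], [0.032, 0.001, -0.999]]
force: [0.1, 0.7, -3.3]
opening: 0.016
grip_force: 68.4
time: 6.65
position: [0.5126, -0.0234, 0.1698]
ee_rot: [[0.0, 1.0, 0.001], [0.753, 0.0, -0.658], [-0.658, 0.001, -0.753]]
force: [0.4, 0.4, -3.2]
opening: 0.0157
grip_force: 68.5
time: 6.85
position: [0.5125, -0.0235, 0.1693]
ee_rot: [[0.0, 1.0, -0.0], [0.757, -0.0, -0.653], [-0.653, 0.0, -0.757]]
force: [0.2, -0.9, -2.7]
opening: 0.0157
grip_force: 68.5
[-35.   52.   24.5 100.7  27.5  46.6 -39.1] [ 0.51250153 -0.02351553  0.16931621] 68.51423177635297
208 231
251 185
```

View pics/crop2.png

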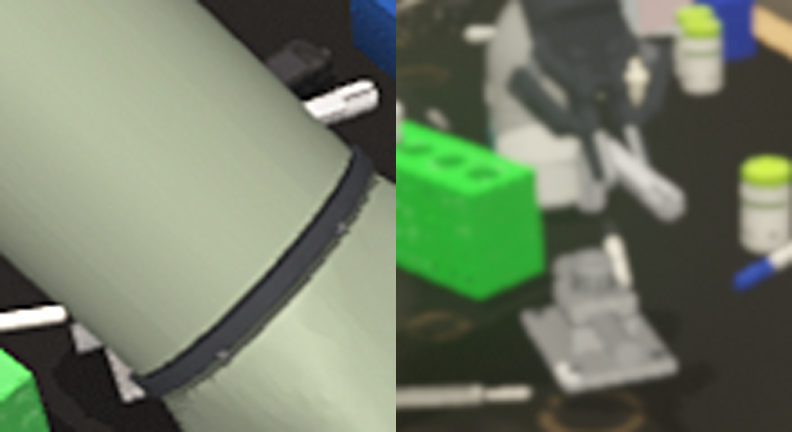

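View pics/w2.png

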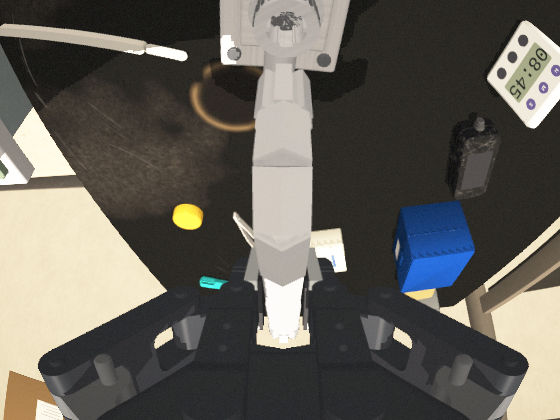

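The side crop shows the key flipped with its short arm pointing down over the clamp. The wrist view shows the short tip at (283,60) and the socket head at (285,15), so I measure one against the other in that single camera.

```bash
cat >> h.py <<'E'
def fitrel(f,o0=(.512,.0475,.185),ymin=-.12,side=None):
    c=np.load(f) if isinstance(f,str) else f
    P=wcloud(c,c) if side is None else cloud(c)
    X=np.array([[0,-1,0],[0,0,1],[-1,0,0]],float).T if 0 else np.stack([[0,0,-1],[-1,0,0],[0,1,0]],1).astype(float)
    L=(P-np.array(o0))@X  # nominal key frame
    m=(L[...,0]>-.015)&(L[...,0]<.064)&(abs(L[...,1])<.014)&(L[...,2]<.013)&(L[...,2]>-.04 if side is None else L[...,2]>-.16)
    m|=(abs(L[...,1])<.014)&(abs(L[...,0])<.015)&(L[...,2]<.013)&(L[...,2]>-.04)
    Q=P[m]
    def f_(p): return keysdf((Q-p[3:6])@(Ro.from_rotvec(p[:3]).as_matrix()@X))
    r=least_squares(f_,[0,0,0,*o0],loss="soft_l1",f_scale=.0007,x_scale=[.1]*3+[.005]*3)
    p=r.x;K=Ro.from_rotvec(p[:3]).as_matrix()@X
    tip=p[3:]+.06*K[:,0]
    print("key n",len(Q),"med",np.median(abs(r.fun)).round(5),"rot deg",np.degrees(p[:3]).round(2),"origin",p[3:].round(4),"short tip",tip.round(4))
    H=P[(np.hypot(P[...,0]-.512,P[...,1]-.047)<.03)&(abs(P[...,2]-.078)<.004)]
    if len(H)>20:
        z=np.median(H[:,2]);print("head n",len(H),"z",z.round(4),"ext",H.min(0).round(4),H.max(0).round(4))
    return p[3:],K,tip,P
E
python3 - <<'E'
from h import *
o,K,tip,P=fitrel("w2.npz")
c=np.load("w2.npz")
T=c["position"];R=c["ee_rot"];print("in tool",R.T@(o-T), R.T@K)
# head: side/top edges: enlarge
im=c["color"][0:100,235:335,::-1];im=cv2.resize(im,None,fx=6,fy=6,interpolation=cv2.INTER_CUBIC);cv2.imwrite("pics/h2.png",im)
z=P[0:100,235:335,2];print(np.round(z[0:70:6,10:90:6],3))
fitrel("side2.npz",side=1)
E
```

```text
key n 12497 med 0.00084 rot deg [ 1.13 -1.25  0.73] origin [0.5112 0.0469 0.1828] short tip [0.5125 0.0481 0.1228]
head n 2246 z 0.0782 ext [0.4968 0.0335 0.074 ] [0.5306 0.0675 0.0808]
in tool [ 0.0444717  -0.00129949 -0.05621707] [[ 0.66816826  0.00462377  0.74399583]
 [ 0.02161387 -0.99967927 -0.01319821]
 [ 0.74369619  0.02489926 -0.66805389]]
[[0.052 0.053 0.054 0.068 0.072 0.077 0.077 0.079 0.081 0.075 0.072 0.065
  0.053 0.052]
 [0.052 0.056 0.069 0.077 0.077 0.079 0.079 0.078 0.078 0.079 0.079 0.073
  0.054 0.053]
 [0.05  0.052 0.073 0.078 0.078   nan 0.057 0.057 0.078 0.077 0.079 0.079
  0.072 0.054]
 [0.054 0.054 0.078 0.079 0.079 0.056 0.057 0.055 0.057 0.056 0.078 0.077
  0.078 0.052]
 [0.053 0.054 0.079 0.078 0.074 0.057 0.057 0.056 0.057 0.057 0.075 0.078
  0.078 0.053]
 [0.052 0.051 0.079 0.079 0.079 0.061 0.057 0.057 0.061 0.062 0.078 0.078
  0.079 0.054]
 [0.052 0.051 0.078 0.078 0.076 0.072 0.065 0.064 0.069 0.07  0.077 0.078
    nan 0.053]
 [0.054 0.052 0.078 0.079 0.078 0.078 0.073 0.071 0.077 0.077 0.077 0.08
  0.052 0.051]
 [0.011 0.009 0.01  0.078 0.08  0.079 0.079 0.079 0.078 0.078 0.077 0.052
  0.052 0.052]
 [0.01  0.011 0.01  0.01  0.043 0.079 0.079 0.078 0.079 0.079 0.01  0.01
  0.01  0.013]
 [0.01  0.011 0.009 0.011 0.043 0.044 0.045 0.044 0.041 0.01  0.011 0.01
  0.013 0.016]
 [0.002 0.001 0.002 0.    0.042 0.044 0.128 0.128 0.04  0.01  0.01  0.01
  0.01  0.014]]
key n 314 med 0.00101 rot deg [ 1.01  0.36 -0.1 ] origin [0.5115 0.0446 0.1849] short tip [0.5111 0.0456 0.1249]
head n 55 z 0.0773 ext [0.4958 0.0301 0.0741] [0.5292 0.0658 0.0801]
```

View pics/h2.png

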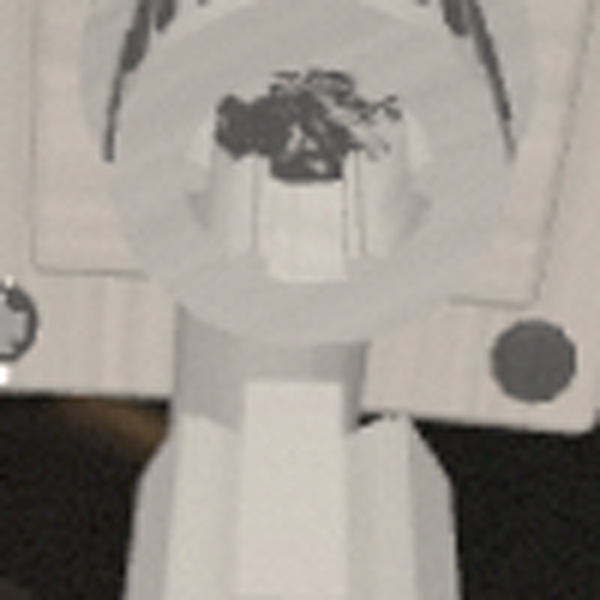

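```bash
cat >> h.py <<'E'
def rel(c,side=None,o0=(.512,.0475,.184)):
    P=wcloud(c,c) if side is None else cloud(c)
    X=np.stack([[0,0,-1],[-1,0,0],[0,1,0]],1).astype(float)
    L=(P-np.array(o0))@X
    m=(abs(L[...,1])<.013)&(L[...,0]>-.015)&(L[...,2]<.013)&(((L[...,0]<.032)&(L[...,2]>-.014))|((L[...,0]<.013)&(L[...,2]>-.028)))
    Q=P[m]
    r=least_squares(lambda p:keysdf((Q-p[3:6])@(Ro.from_rotvec(p[:3]).as_matrix()@X)),[0,0,0,*o0],loss="soft_l1",f_scale=.0005,x_scale=[.1]*3+[.005]*3)
    p=r.x;K=Ro.from_rotvec(p[:3]).as_matrix()@X;tip=p[3:]+.06*K[:,0]
    H=P[(np.hypot(P[...,0]-.512,P[...,1]-.048)<.026)&(P[...,2]>.0745)&(P[...,2]<.082)][:,:2]
    import scipy.spatial as ss
    hull=H[ss.ConvexHull(H).vertices];q=least_squares(lambda a:np.hypot(*(hull-a[:2]).T)-a[2],[.512,.048,.017],loss="soft_l1",f_scale=.0005).x
    print("n",len(Q),"med",np.median(abs(r.fun)).round(5),"rot",np.degrees(p[:3]).round(2),"o",p[3:].round(4),"tip",tip.round(4),"head",q.round(4),"need",(q[:2]-tip[:2]).round(4))
E
python3 - <<'E'
from h import *
rel(np.load("w2.npz"));rel(np.load("side2.npz"),1)
E
```

```text
n 8934 med 0.00122 rot [10.75 -1.44  1.14] o [0.5112 0.0428 0.1846] tip [0.5126 0.054  0.1257] head [0.5137 0.0505 0.017 ] need [ 0.0011 -0.0035]
n 21 med 0.00036 rot [ 8.3  -2.57  8.7 ] o [0.5109 0.0428 0.1831] tip [0.513  0.0516 0.1238] head [0.5125 0.0464 0.0169] need [-0.0004 -0.0052]
```

```bash
python3 - <<'E'
import re
s=open("h.py").read()
s=s.replace('''(((L[...,0]<.032)&(L[...,2]>-.014))|((L''','''(((L[...,0]<.032)&(L[...,2]>-.012))|((L[...,0]<.054)&(abs(L[...,1])<.003)&(L[...,2]>.003))|((L''')
s=s.replace('''least_squares(lambda p:keysdf((Q-p[3:6])@(Ro.from_rotvec(p[:3]).as_matrix()@X)),[0,0,0,*o0],loss="soft_l1",f_scale=.0005,x_scale=[.1]*3+[.005]*3)
    p=r.x''','''least_squares(lambda p:(lambda q:np.maximum(keysdf(q),(q[:,2]-q[:,0])*.7071-p[6]))((Q-p[3:6])@(Ro.from_rotvec(p[:3]).as_matrix()@X)),[0,0,0,*o0,.008],loss="soft_l1",f_scale=.0005,x_scale=[.1]*3+[.005]*4)
    p=r.x[:6];print("cut",r.x[6].round(4))''')
open("h.py","w").write(s)
E
python3 - <<'E'
from h import *
rel(np.load("w2.npz"))
E
```

```text
cut 0.0002
n 9593 med 0.00054 rot [ 2.35 -0.39 -0.38] o [0.5116 0.0465 0.1829] tip [0.512  0.049  0.1229] head [0.5137 0.0505 0.017 ] need [0.0016 0.0015]
```

```bash
python3 - <<'E'
from h import *
from cell import observe
o=observe();T=o["position"];R=o["ee_rot"];tip=np.array([.5122,.0487,.1229])
W=Ro.from_euler('x',-1.5,degrees=True).as_matrix()
plan(tip+[.0014,.0020,-.040]+W@(T-tip),W@R,6)
E
```

```text
row x6: [4.61, 0.22, 4.4, -0.0, -0.25, 0.0]
1 [ 0.513 -0.024  0.164]
3 [ 0.513 -0.023  0.151]
4 [ 0.514 -0.022  0.145]
6 [ 0.514 -0.021  0.132]
```

```bash
python3 -m jog '[[4.6,0.22,4.4,0,-0.25,0],[4.6,0.22,4.4,0,-0.25,0],[4.6,0.22,4.4,0,-0.25,0],[4.6,0.22,4.4,0,-0.25,0],[4.6,0.22,4.4,0,-0.25,0],[4.6,0.22,4.4,0,-0.25,0],[0,0,0,0,0,0],[0,0,0,0,0,0]]'
python3 - <<'E'
from h import *
from cell import *
o=observe();c=camera("wrist");c.update(ee_rot=o["ee_rot"],position=o["position"]);np.savez("w3.npz",**c)
rel(c,o0=(.5135,.049,.144))
im=c["color"][0:100,225:345,::-1];cv2.imwrite("pics/h3.png",cv2.resize(im,None,fx=6,fy=6,interpolation=cv2.INTER_CUBIC))
E
```

```text
time: 7.8
position: [0.514, -0.0208, 0.1317]
ee_rot: [[0.001, 1.0, 0.0], [0.738, -0.001, -0.675], [-0.675, 0.001, -0.738]]
force: [-1.0, -0.2, -1.6]
opening: 0.0154
grip_force: 68.5
cut 0.0002
n 9713 med 0.00054 rot [ 0.59 -1.31  0.87] o [0.5127 0.0496 0.1432] tip [0.5141 0.0503 0.0832] head [0.5135 0.0508 0.017 ] need [-0.0006  0.0005]
```

View pics/h3.png

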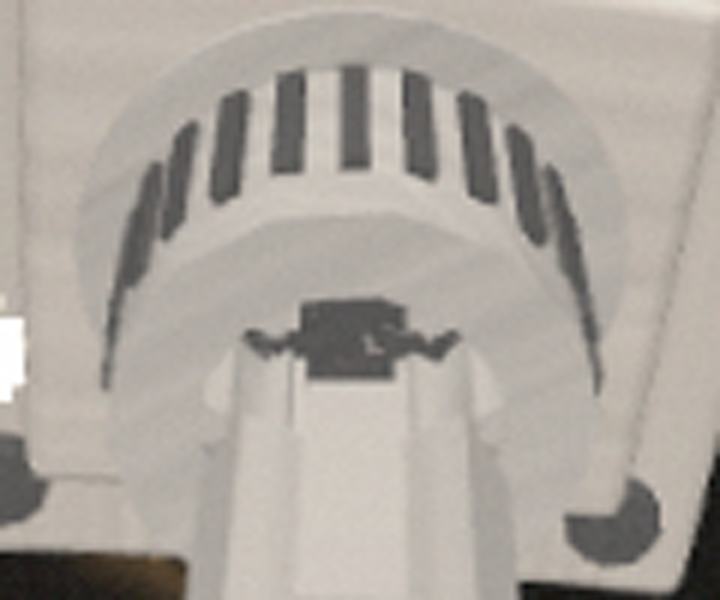

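The crop shows the front lobe (columns 298–405, centre 351) lined up with the slot (300–405, centre 353) and the head centred at 351. I shift 0.4 mm in y and descend gently.

```bash
python3 -m jog '[[0.3,0,-0.3,0,0,0],[1.4,0,1.5,0,0,0],[1.4,0,1.5,0,0,0],[0.7,0,0.7,0,0,0],[0.7,0,0.7,0,0,0],[0,0,0,0,0,0]]'
python3 -m jog '[[0.7,0,0.7,0,0,0],[0.7,0,0.7,0,0,0],[0,0,0,0,0,0]]'
```

```text
time: 8.45
position: [0.514, -0.0202, 0.1255]
ee_rot: [[0.001, 1.0, -0.0], [0.738, -0.001, -0.675], [-0.675, 0.001, -0.738]]
force: [0.4, -0.2, -2.8]
opening: 0.0159
grip_force: 68.5
time: 8.75
position: [0.514, -0.0201, 0.1235]
ee_rot: [[0.001, 1.0, 0.0], [0.738, -0.001, -0.675], [-0.675, 0.001, -0.738]]
force: [0.9, 0.1, -2.1]
opening: 0.0155
grip_force: 68.5
```

```bash
python3 -m jog '[[0.7,0,0.7,0,0,0],[0.7,0,0.7,0,0,0],[0.7,0,0.7,0,0,0],[0,0,0,0,0,0]]'
python3 -m jog '[[0.7,0,0.7,0,0,0],[0.7,0,0.7,0,0,0],[0.7,0,0.7,0,0,0],[0,0,0,0,0,0]]'
```

```text
time: 9.15
position: [0.514, -0.02, 0.1205]
ee_rot: [[0.001, 1.0, 0.0], [0.738, -0.001, -0.675], [-0.675, 0.001, -0.738]]
force: [0.4, 0.4, -3.2]
opening: 0.0156
grip_force: 68.5
time: 9.55
position: [0.514, -0.0199, 0.1176]
ee_rot: [[0.001, 1.0, -0.0], [0.738, -0.001, -0.675], [-0.675, 0.001, -0.738]]
force: [-0.8, -0.2, -2.7]
opening: 0.0156
grip_force: 68.5
```

```bash
python3 -m jog '[[0.7,0,0.7,0,0,0],[0.7,0,0.7,0,0,0],[0.7,0,0.7,0,0,0],[0.7,0,0.7,0,0,0],[0.7,0,0.7,0,0,0],[0,0,0,0,0,0]]'
python3 -m jog '[[0.7,0,0.7,0,0,0],[0.7,0,0.7,0,0,0],[0.7,0,0.7,0,0,0],[0.7,0,0.7,0,0,0],[0,0,0,0,0,0]]'
```

```text
time: 10.15
position: [0.514, -0.0196, 0.1126]
ee_rot: [[0.001, 1.0, -0.0], [0.738, -0.001, -0.675], [-0.675, 0.001, -0.738]]
force: [0.4, 0.7, -2.4]
opening: 0.0157
grip_force: 68.5
time: 10.65
position: [0.514, -0.0194, 0.1087]
ee_rot: [[0.001, 1.0, -0.0], [0.738, -0.001, -0.675], [-0.675, 0.001, -0.738]]
force: [1.2, -0.3, -2.9]
opening: 0.016
grip_force: 68.5
```

```bash
python3 -m jog '[[0.7,0,0.7,0,0,0],[0.7,0,0.7,0,0,0],[0.35,0,0.35,0,0,0],[0,0,0,0,0,0]]'
python3 -m jog '[[0.35,0,0.35,0,0,0],[0.35,0,0.35,0,0,0],[0,0,0,0,0,0]]'
python3 -m jog '[[0.35,0,0.35,0,0,0],[0.35,0,0.35,0,0,0],[0,0,0,0,0,0]]'
```

```text
time: 11.05
position: [0.514, -0.0194, 0.1063]
ee_rot: [[0.001, 1.0, -0.0], [0.738, -0.001, -0.675], [-0.675, 0.001, -0.738]]
force: [0.4, -1.2, -3.8]
opening: 0.0158
grip_force: 68.4
time: 11.35
position: [0.514, -0.0194, 0.1054]
ee_rot: [[0.001, 1.0, 0.0], [0.738, -0.001, -0.675], [-0.675, 0.001, -0.738]]
force: [0.2, -2.2, -1.4]
opening: 0.0157
grip_force: 68.4
time: 11.65
position: [0.514, -0.0197, 0.1048]
ee_rot: [[0.001, 1.0, -0.0], [0.737, -0.001, -0.675], [-0.675, 0.001, -0.737]]
force: [0.5, -2.4, 5.2]
opening: 0.0159
grip_force: 69.3
```

The key is home: contact at the depth expected for the socket bottom (tip about 56 mm). I release, back off, and look at how it rests.

```bash
python3 -m jog '[[0,0,0,0,0,0],[0,0,0,0,0,0],[0,0,0,0,0,0],[0,0,0,0,0,0],[0,0,0,0,0,0],[0,0,0,0,0,0],[0,0,0,0,0,0]]' 1 60
python3 -m jog '[[0,0,-20,0,0,0],[0,0,-20,0,0,0],[0,0,-20,0,0,0],[0,0,-20,0,0,0],[0,0,-20,0,0,0],[0,0,0,0,0,0],[0,0,0,0,0,0]]'
cat >> h.py <<'E'
def fitseated(P,a0=0.):
    # key seated short arm down, origin near (.513,.049,.116); long arm dir from yaw -90-a; returns arm angle & droop
    az=-np.pi/2-a0;d=np.array([np.cos(az),np.sin(az),0]);n=np.array([-d[1],d[0],0])
    L=P-np.array([.513,.0485,.11]);s=L@d;t=L@n
    m=(s>.02)&(s<.153)&(abs(t)<.022)&(L[...,2]>-.03)&(L[...,2]<.022)
    Q=P[m];
    def f(p):
        e=np.array([np.cos(p[0])*np.cos(p[1]),np.sin(p[0])*np.cos(p[1]),-np.sin(p[1])]);h=np.array([-np.sin(p[0]),np.cos(p[0]),0]);w=np.cross(e,h)
        q=Q-np.array([.513+p[2]*h[0],.0485+p[2]*h[1],p[3]]);return hexr(q@h,q@w)
    r=least_squares(f,[az,.05,0,.114],loss="soft_l1",f_scale=.0007,x_scale=[.1,.1,.005,.005])
    p=r.x;print("n",len(Q),"med",np.median(abs(r.fun)).round(5),"arm cw from -y deg",(-90-np.degrees(p[0])).round(2),"droop",np.degrees(p[1]).round(2),"side off",p[2].round(4),"origin z",p[3].round(4))
E
python3 - <<'E'
from h import *
from cell import *
o=observe();c=camera("wrist");P=wcloud(c,o);fitseated(P)
s=camera("side");fitseated(cloud(s))
R=tilt(0);T=np.array([.513,.0485-.125,.150]);plan(T,R,8,o)
E
```

```text
time: 12.35
position: [0.514, -0.0192, 0.1044]
ee_rot: [[0.001, 1.0, 0.0], [0.738, -0.001, -0.675], [-0.675, 0.001, -0.738]]
force: [-1.0, -0.0, -0.3]
opening: 0.0852
grip_force: 0.0
time: 13.05
position: [0.5139, 0.0479, 0.1779]
ee_rot: [[0.001, 1.0, 0.0], [0.738, -0.001, -0.675], [-0.675, 0.001, -0.738]]
force: [-0.8, -0.4, 0.4]
opening: 0.0857
grip_force: 0.0
n 1471 med 0.00018 arm cw from -y deg 0.73 droop 5.63 side off 0.0006 origin z 0.1167
n 222 med 0.00074 arm cw from -y deg 0.84 droop 5.66 side off -0.0001 origin z 0.1165
row x8: [-13.1, -0.11, 9.7, 0.0, 5.3, -0.01]
2 [0.514 0.015 0.18 ]
4 [ 0.513 -0.017  0.176]
6 [ 0.513 -0.048  0.166]
8 [ 0.513 -0.076  0.15 ]
```

Seated: origin at 116.6 mm, droop 5.6°, arm at +0.8°. I move the open fingers over the long arm at 125 mm from the axis.

```bash
python3 -m jog '[[-13.1,0,9.7,0,5.3,0],[-13.1,0,9.7,0,5.3,0],[-13.1,0,9.7,0,5.3,0],[-13.1,0,9.7,0,5.3,0],[-13.1,0,9.7,0,5.3,0],[-13.1,0,9.7,0,5.3,0],[-13.1,0,9.7,0,5.3,0],[-13.1,0,9.7,0,5.3,0]]' -0.25 60
python3 -m jog '[[0,0,0,0,0,0],[0,0,0,0,0,0],[0,0,0,0,0,0]]'
python3 - <<'E'
from h import *
R=tilt(0);plan(np.array([.513,.0485-.125,.083]),R,4)
E
```

```text
time: 13.95
position: [0.5137, -0.0771, 0.1501]
ee_rot: [[0.002, 1.0, 0.001], [1.0, -0.002, 0.001], [0.001, 0.001, -1.0]]
force: [0.1, 0.7, -0.5]
opening: 0.032
grip_force: 0.0
time: 14.25
position: [0.5139, -0.075, 0.1502]
ee_rot: [[-0.001, 1.0, 0.0], [1.0, 0.001, -0.003], [-0.003, 0.0, -1.0]]
force: [0.0, 1.2, 0.4]
opening: 0.0321
grip_force: 0.0
row x4: [-0.34, -0.22, 16.79, 0.0, 0.04, 0.01]
1 [ 0.514 -0.075  0.133]
2 [ 0.513 -0.076  0.117]
3 [ 0.513 -0.076  0.1  ]
4 [ 0.513 -0.076  0.083]
```

```bash
python3 -m jog '[[-0.3,-0.5,16.8,0,0,0],[-0.3,-0.5,16.8,0,0,0],[-0.3,-0.5,16.8,0,0,0],[-0.3,-0.5,16.8,0,0,0],[0,0,0,0,0,0]]'
python3 -m jog '[[0,-2,0,0,0,0],[0,-2,0,0,0,0],[0,-1,0,0,0,0],[0,0,0,0,0,0]]'
python3 -m jog '[[0,-1,0,0,0,0],[0,-1,0,0,0,0],[0,0,0,0,0,0]]'
cat > g.py <<'E'
import sys
from cell import observe
o=observe();R=o["ee_rot"];f=o["force"]@R[:,1]
print("push N %.1f"%f, "yaw %.1f"%__import__("numpy").degrees(__import__("numpy").arctan2(-R[1,1],R[0,1])), "z %.1f"%o["force"][2], "t %.2f"%o["time"],"x,y",o["position"][:2].round(4))
sys.exit(abs(f)>float(sys.argv[1]))
E
python3 g.py 12
```

```text
time: 14.75
position: [0.5113, -0.0757, 0.0817]
ee_rot: [[-0.002, 1.0, -0.002], [1.0, 0.002, -0.002], [-0.002, -0.002, -1.0]]
force: [0.3, -0.3, 1.3]
opening: 0.0323
grip_force: 0.0
time: 15.15
position: [0.507, -0.0773, 0.0837]
ee_rot: [[0.001, 1.0, 0.001], [1.0, -0.001, -0.002], [-0.002, 0.001, -1.0]]
force: [0.1, 0.5, -0.7]
opening: 0.0321
grip_force: 0.0
time: 15.45
position: [0.505, -0.0774, 0.0833]
ee_rot: [[0.001, 1.0, 0.001], [1.0, -0.001, -0.002], [-0.002, 0.001, -1.0]]
force: [1.4, -1.1, 1.1]
opening: 0.0324
grip_force: 0.6
push N 1.4 yaw 0.0 z 1.1 t 15.45 x,y [ 0.505  -0.0774]False
```

```bash
sed -i 's/sys.exit(abs/sys.exit(int(abs/;s/$//' g.py; sed -i 's/float(sys.argv\[1\]))/float(sys.argv[1])))/' g.py
q(){ tail -0; }
python3 -m jog '[[0,-2.2,0,0,0,1],[0,-2.2,0,0,0,1],[0,-2.2,0,0,0,1]]' >/dev/null && python3 g.py 13 &&
python3 -m jog '[[0,-2.2,0,0,0,1],[0,-2.2,0,0,0,1]]' >/dev/null && python3 g.py 13 &&
python3 -m jog '[[0,-2.2,0,0,0,1],[0,-2.2,0,0,0,1]]' >/dev/null && python3 g.py 13 &&
python3 -m jog '[[0,-2.2,0,0,0,1],[0,-2.2,0,0,0,1]]' >/dev/null && python3 g.py 13 &&
python3 -m jog '[[0,-2.2,0,0,0,1],[0,-2.2,0,0,0,1]]' >/dev/null && python3 g.py 13 &&
python3 -m jog '[[0,-2.2,0,0,0,1],[0,-2.2,0,0,0,1]]' >/dev/null && python3 g.py 13
```

```text
push N 5.1 yaw 3.1 z 1.5 t 15.75 x,y [ 0.4985 -0.0769]
push N 7.1 yaw 5.1 z 0.9 t 15.95 x,y [ 0.4947 -0.0764]
push N 8.1 yaw 7.1 z 0.8 t 16.15 x,y [ 0.4905 -0.0758]
push N 6.9 yaw 9.1 z 0.5 t 16.35 x,y [ 0.4862 -0.0753]
push N 8.2 yaw 11.1 z 0.0 t 16.55 x,y [ 0.4819 -0.0746]
push N 8.1 yaw 13.1 z 0.5 t 16.75 x,y [ 0.4776 -0.0738]
```

```bash

python3 -m jog '[[0,-2.2,0,0,0,1],[0,-2.2,0,0,0,1],[0,-2.2,0,0,0,1]]' >/dev/null && python3 g.py 13 &&
python3 -m jog '[[0,-2.2,0,0,0,1],[0,-2.2,0,0,0,1],[0,-2.2,0,0,0,1]]' >/dev/null && python3 g.py 13 &&
python3 -m jog '[[0,-2.2,0,0,0,1],[0,-2.2,0,0,0,1],[0,-2.2,0,0,0,1]]' >/dev/null && python3 g.py 13 &&
python3 -m jog '[[0,-2.2,0,0,0,1],[0,-2.2,0,0,0,1],[0,-2.2,0,0,0,1]]' >/dev/null && python3 g.py 13 &&
python3 -m jog '[[0,-2.2,0,0,0,1],[0,-2.2,0,0,0,1]]' >/dev/null && python3 g.py 13 &&
python3 -m jog '[[0,-1.1,0,0,0,0.5],[0,-1.1,0,0,0,0.5]]' >/dev/null && python3 g.py 13 &&
python3 -m jog '[[0,-1.1,0,0,0,0.5],[0,-1.1,0,0,0,0.5]]' >/dev/null && python3 g.py 13 &&
python3 -m jog '[[0,-1.1,0,0,0,0.5],[0,-1.1,0,0,0,0.5]]' >/dev/null && python3 g.py 13
```

```text
push N 7.5 yaw 16.1 z 0.1 t 17.05 x,y [ 0.4712 -0.0722]
push N 7.5 yaw 19.1 z 0.5 t 17.35 x,y [ 0.4649 -0.0704]
push N 6.7 yaw 22.1 z -0.8 t 17.65 x,y [ 0.4587 -0.0682]
push N 8.2 yaw 25.1 z 0.4 t 17.95 x,y [ 0.4527 -0.0657]
push N 7.3 yaw 27.1 z 1.3 t 18.15 x,y [ 0.4488 -0.0639]
push N 7.5 yaw 28.1 z 0.6 t 18.35 x,y [ 0.4468 -0.0629]
push N 7.7 yaw 29.1 z 0.4 t 18.55 x,y [ 0.4449 -0.0619]
push N 6.9 yaw 30.1 z 0.6 t 18.75 x,y [ 0.443  -0.0608]
```

```bash

python3 -m jog '[[0,-0.6,0,0,0,0.28]]' >/dev/null && python3 g.py 10.5 &&
python3 -m jog '[[0,-0.6,0,0,0,0.28]]' >/dev/null && python3 g.py 10.5 &&
python3 -m jog '[[0,-0.6,0,0,0,0.28]]' >/dev/null && python3 g.py 10.5 &&
python3 -m jog '[[0,-0.6,0,0,0,0.28]]' >/dev/null && python3 g.py 10.5 &&
python3 -m jog '[[0,-0.6,0,0,0,0.28]]' >/dev/null && python3 g.py 10.5 &&
python3 -m jog '[[0,-0.6,0,0,0,0.28]]' >/dev/null && python3 g.py 10.5 &&
python3 -m jog '[[0,-0.6,0,0,0,0.28]]' >/dev/null && python3 g.py 10.5 &&
python3 -m jog '[[0,-0.6,0,0,0,0.28]]' >/dev/null && python3 g.py 10.5 &&
python3 -m jog '[[0,-0.6,0,0,0,0.28]]' >/dev/null && python3 g.py 10.5 &&
python3 -m jog '[[0,-0.6,0,0,0,0.28]]' >/dev/null && python3 g.py 10.5 &&
python3 -m jog '[[0,-0.6,0,0,0,0.28]]' >/dev/null && python3 g.py 10.5 &&
python3 -m jog '[[0,-0.6,0,0,0,0.28]]' >/dev/null && python3 g.py 10.5 &&
python3 -m jog '[[0,-0.6,0,0,0,0.28]]' >/dev/null && python3 g.py 10.5 &&
python3 -m jog '[[0,-0.6,0,0,0,0.28]]' >/dev/null && python3 g.py 10.5
```

```text
push N 7.3 yaw 30.4 z -0.2 t 18.85 x,y [ 0.4424 -0.0605]
push N 6.7 yaw 30.6 z -0.7 t 18.95 x,y [ 0.4419 -0.0602]
push N 6.9 yaw 30.9 z 0.9 t 19.05 x,y [ 0.4414 -0.0599]
push N 6.4 yaw 31.2 z 0.2 t 19.15 x,y [ 0.4409 -0.0596]
push N 6.6 yaw 31.5 z 0.8 t 19.25 x,y [ 0.4404 -0.0593]
push N 7.3 yaw 31.8 z -0.4 t 19.35 x,y [ 0.4399 -0.059 ]
push N 6.6 yaw 32.0 z 0.8 t 19.45 x,y [ 0.4394 -0.0587]
push N 7.0 yaw 32.3 z -0.2 t 19.55 x,y [ 0.4389 -0.0584]
push N 6.8 yaw 32.6 z 1.1 t 19.65 x,y [ 0.4384 -0.0581]
push N 6.7 yaw 32.9 z -0.3 t 19.75 x,y [ 0.4379 -0.0577]
push N 7.4 yaw 33.2 z 0.2 t 19.85 x,y [ 0.4374 -0.0574]
push N 7.2 yaw 33.4 z -0.0 t 19.95 x,y [ 0.4369 -0.0571]
push N 6.1 yaw 33.7 z 0.4 t 20.05 x,y [ 0.4363 -0.0568]
push N 6.9 yaw 34.0 z 1.8 t 20.15 x,y [ 0.4359 -0.0565]
```

```bash

python3 -m jog '[[0,-0.6,0,0,0,0.28]]' >/dev/null && python3 g.py 10 &&
python3 -m jog '[[0,-0.6,0,0,0,0.28]]' >/dev/null && python3 g.py 10 &&
python3 -m jog '[[0,-0.6,0,0,0,0.28]]' >/dev/null && python3 g.py 10 &&
python3 -m jog '[[0,-0.6,0,0,0,0.28]]' >/dev/null && python3 g.py 10 &&
python3 -m jog '[[0,-0.6,0,0,0,0.28]]' >/dev/null && python3 g.py 10 &&
python3 -m jog '[[0,-0.6,0,0,0,0.28]]' >/dev/null && python3 g.py 10 &&
python3 -m jog '[[0,-0.6,0,0,0,0.28]]' >/dev/null && python3 g.py 10 &&
python3 -m jog '[[0,-0.6,0,0,0,0.28]]' >/dev/null && python3 g.py 10 &&
python3 -m jog '[[0,-0.6,0,0,0,0.28]]' >/dev/null && python3 g.py 10 &&
python3 -m jog '[[0,-0.6,0,0,0,0.28]]' >/dev/null && python3 g.py 10 &&
python3 -m jog '[[0,-0.6,0,0,0,0.28]]' >/dev/null && python3 g.py 10 &&
python3 -m jog '[[0,-0.6,0,0,0,0.28]]' >/dev/null && python3 g.py 10 &&
python3 -m jog '[[0,-0.6,0,0,0,0.28]]' >/dev/null && python3 g.py 10 &&
python3 -m jog '[[0,-0.6,0,0,0,0.28]]' >/dev/null && python3 g.py 10 &&
python3 -m jog '[[0,-0.6,0,0,0,0.28]]' >/dev/null && python3 g.py 10 &&
python3 -m jog '[[0,-0.6,0,0,0,0.28]]' >/dev/null && python3 g.py 10
```

```text
push N 6.6 yaw 34.3 z 0.7 t 20.25 x,y [ 0.4354 -0.0562]
push N 6.8 yaw 34.6 z 0.2 t 20.35 x,y [ 0.4349 -0.0558]
push N 7.1 yaw 34.8 z -0.2 t 20.45 x,y [ 0.4344 -0.0555]
push N 5.9 yaw 35.1 z -0.2 t 20.55 x,y [ 0.4339 -0.0551]
push N 6.1 yaw 35.4 z -0.2 t 20.65 x,y [ 0.4334 -0.0548]
push N 6.9 yaw 35.7 z 0.4 t 20.75 x,y [ 0.4329 -0.0544]
push N 7.3 yaw 36.0 z 0.9 t 20.85 x,y [ 0.4324 -0.0541]
push N 7.7 yaw 36.3 z 0.2 t 20.95 x,y [ 0.4319 -0.0538]
push N 6.9 yaw 36.5 z 1.2 t 21.05 x,y [ 0.4314 -0.0534]
push N 7.0 yaw 36.8 z 0.7 t 21.15 x,y [ 0.4309 -0.0531]
push N 6.5 yaw 37.1 z 0.5 t 21.25 x,y [ 0.4305 -0.0527]
push N 7.0 yaw 37.4 z -0.3 t 21.35 x,y [ 0.43   -0.0523]
push N 8.0 yaw 37.7 z 1.5 t 21.45 x,y [ 0.4295 -0.052 ]
push N 7.6 yaw 37.9 z -0.0 t 21.55 x,y [ 0.429  -0.0516]
push N 6.6 yaw 38.2 z 0.2 t 21.65 x,y [ 0.4286 -0.0512]
push N 6.6 yaw 38.5 z 0.6 t 21.75 x,y [ 0.4281 -0.0509]
```

```bash

python3 -m jog '[[0,-0.6,0,0,0,0.28]]' >/dev/null && python3 g.py 10 &&
python3 -m jog '[[0,-0.6,0,0,0,0.28]]' >/dev/null && python3 g.py 10 &&
python3 -m jog '[[0,-0.6,0,0,0,0.28]]' >/dev/null && python3 g.py 10 &&
python3 -m jog '[[0,-0.6,0,0,0,0.28]]' >/dev/null && python3 g.py 10 &&
python3 -m jog '[[0,-0.6,0,0,0,0.28]]' >/dev/null && python3 g.py 10 &&
python3 -m jog '[[0,-0.6,0,0,0,0.28]]' >/dev/null && python3 g.py 10 &&
python3 -m jog '[[0,-0.6,0,0,0,0.28]]' >/dev/null && python3 g.py 10 &&
python3 -m jog '[[0,-0.6,0,0,0,0.28]]' >/dev/null && python3 g.py 10 &&
python3 -m jog '[[0,-0.6,0,0,0,0.28]]' >/dev/null && python3 g.py 10 &&
python3 -m jog '[[0,-0.6,0,0,0,0.28]]' >/dev/null && python3 g.py 10 &&
python3 -m jog '[[0,-0.6,0,0,0,0.28]]' >/dev/null && python3 g.py 10 &&
python3 -m jog '[[0,-0.6,0,0,0,0.28]]' >/dev/null && python3 g.py 10 &&
python3 -m jog '[[0,-0.6,0,0,0,0.28]]' >/dev/null && python3 g.py 10 &&
python3 -m jog '[[0,-0.6,0,0,0,0.28]]' >/dev/null && python3 g.py 10 &&
python3 -m jog '[[0,-0.6,0,0,0,0.28]]' >/dev/null && python3 g.py 10 &&
python3 -m jog '[[0,-0.6,0,0,0,0.28]]' >/dev/null && python3 g.py 10
```

```text
push N 8.0 yaw 38.8 z 0.8 t 21.85 x,y [ 0.4276 -0.0505]
push N 7.2 yaw 39.1 z 0.2 t 21.95 x,y [ 0.4272 -0.0502]
push N 6.7 yaw 39.3 z 0.1 t 22.05 x,y [ 0.4267 -0.0498]
push N 6.4 yaw 39.6 z 0.5 t 22.15 x,y [ 0.4262 -0.0494]
push N 6.8 yaw 39.9 z 0.0 t 22.25 x,y [ 0.4258 -0.049 ]
push N 7.0 yaw 40.2 z 0.6 t 22.35 x,y [ 0.4254 -0.0487]
push N 7.2 yaw 40.5 z 0.8 t 22.45 x,y [ 0.4249 -0.0483]
push N 7.3 yaw 40.7 z 1.2 t 22.55 x,y [ 0.4244 -0.0479]
push N 8.4 yaw 41.0 z -0.3 t 22.65 x,y [ 0.4241 -0.0476]
push N 7.7 yaw 41.3 z 0.0 t 22.75 x,y [ 0.4237 -0.0472]
push N 8.7 yaw 41.6 z 0.3 t 22.85 x,y [ 0.4233 -0.0469]
push N 8.7 yaw 41.9 z 0.6 t 22.95 x,y [ 0.423  -0.0465]
push N 9.4 yaw 42.1 z -0.5 t 23.05 x,y [ 0.4227 -0.0461]
push N 10.0 yaw 42.4 z 0.5 t 23.15 x,y [ 0.4223 -0.0458]
push N 11.2 yaw 42.7 z 1.0 t 23.25 x,y [ 0.422  -0.0454]
```

Force is now climbing steadily, so this is the stop. I push gently on to about 13–14 N.

```bash

python3 -m jog '[[0,-0.6,0,0,0,0]]'  && python3 g.py 13 &&
python3 -m jog '[[0,-0.6,0,0,0,0]]' >/dev/null && python3 g.py 13 &&
python3 -m jog '[[0,-0.6,0,0,0,0]]' >/dev/null && python3 g.py 13 &&
python3 -m jog '[[0,-0.6,0,0,0,0]]' >/dev/null && python3 g.py 13 &&
python3 -m jog '[[0,-0.6,0,0,0,0]]' >/dev/null && python3 g.py 13
python3 -m jog '[[0,0,0,0,0,0],[0,0,0,0,0,0]]';python3 g.py 13
```

```text
time: 23.35
position: [0.4216, -0.0451, 0.0834]
ee_rot: [[0.678, 0.735, 0.005], [0.735, -0.678, -0.003], [0.001, 0.006, -1.0]]
force: [12.5, -2.9, 0.3]
opening: 0.0323
grip_force: 6.0
push N 11.1 yaw 42.7 z 0.3 t 23.35 x,y [ 0.4216 -0.0451]
push N 12.8 yaw 42.7 z 1.9 t 23.45 x,y [ 0.4213 -0.0448]
push N 13.3 yaw 42.7 z 1.6 t 23.55 x,y [ 0.4209 -0.0444]
time: 23.75
position: [0.4209, -0.0445, 0.0834]
ee_rot: [[0.678, 0.735, 0.006], [0.735, -0.678, -0.004], [0.001, 0.007, -1.0]]
force: [12.8, -4.8, 1.4]
opening: 0.0323
grip_force: 6.5
push N 12.7 yaw 42.7 z 1.4 t 23.75 x,y [ 0.4209 -0.0445]
```

```bash

python3 -m jog '[[0,-0.6,0,0,0,0],[0,0,0,0,0,0],[0,0,0,0,0,0],[0,0,0,0,0,0]]' >/dev/null; python3 g.py 13
python3 -m jog '[[0,2,0,0,0,0],[0,2,0,0,0,0],[0,2,0,0,0,0],[0,2,0,0,0,0],[0,1.5,0,0,0,0],[0,0,0,0,0,0]]'
python3 - <<'E'
from h import *
from cell import *
for n in("side","scene"):
    c=camera(n);fitseated(cloud(c),np.radians(41))
E
```

```text
push N 13.9 yaw 42.7 z 0.7 t 24.15 x,y [ 0.4205 -0.0442]
time: 24.75
position: [0.4257, -0.05, 0.0832]
ee_rot: [[0.678, 0.735, 0.002], [0.735, -0.678, -0.002], [-0.001, 0.003, -1.0]]
force: [4.8, 0.5, 0.1]
opening: 0.0317
grip_force: 2.0
n 215 med 0.00946 arm cw from -y deg 40.46 droop 4.52 side off -0.0009 origin z 0.116
n 304 med 0.00095 arm cw from -y deg 38.74 droop 4.92 side off -0.0011 origin z 0.1164
```

```bash

python3 -m jog '[[0,1,0,0,0,0],[0,1,0,0,0,0],[0,1,0,0,0,0],[0,0,0,0,0,0],[0,0,0,0,0,0]]'; python3 g.py 9
python3 -m jog '[[0,1,0,0,0,0],[0,1,0,0,0,0],[0,0,0,0,0,0],[0,0,0,0,0,0]]'; python3 g.py 9
```

```text
time: 25.35
position: [0.4273, -0.0518, 0.083]
ee_rot: [[0.677, 0.736, 0.0], [0.736, -0.677, -0.002], [-0.001, 0.002, -1.0]]
force: [2.4, -0.1, 1.4]
opening: 0.0319
grip_force: 1.1
push N 1.8 yaw 42.6 z 1.4 t 25.35 x,y [ 0.4273 -0.0518]
time: 25.75
position: [0.4288, -0.0532, 0.0831]
ee_rot: [[0.677, 0.736, 0.0], [0.736, -0.677, -0.002], [-0.001, 0.002, -1.0]]
force: [1.2, -0.2, 0.8]
opening: 0.032
grip_force: 0.6
push N 1.0 yaw 42.6 z 0.8 t 25.75 x,y [ 0.4288 -0.0532]
```

```bash

python3 -m jog '[[0,2,0,0,0,0],[0,2,0,0,0,0],[0,2,0,0,0,0],[0,0,0,0,0,0],[0,0,0,0,0,0]]'; python3 g.py 9
python3 - <<'E'
from h import *
from cell import *
for n in("side","scene"):
    c=camera(n);fitseated(cloud(c),np.radians(38))
E
```

```text
time: 26.25
position: [0.4333, -0.0572, 0.0831]
ee_rot: [[0.677, 0.736, 0.0], [0.736, -0.677, -0.002], [-0.001, 0.002, -1.0]]
force: [-0.3, 0.1, 0.1]
opening: 0.0322
grip_force: 0.0
push N -0.3 yaw 42.6 z 0.1 t 26.25 x,y [ 0.4333 -0.0572]
n 210 med 0.00517 arm cw from -y deg 41.34 droop 3.48 side off 0.0031 origin z 0.1152
n 313 med 0.00099 arm cw from -y deg 35.9 droop 4.94 side off -0.0007 origin z 0.1168
```

```bash

python3 -m jog '[[0,0,-10,0,0,0],[0,0,-15,0,0,0],[0,0,-20,0,0,0],[0,0,-25,0,0,0],[0,0,-30,0,0,0],[0,0,-30,0,0,0],[0,0,0,0,0,0],[0,0,0,0,0,0]]'
python3 - <<'E'
from h import *
from cell import *
o=observe();c=camera("wrist");np.savez("w4.npz",**c,ee_rot=o["ee_rot"],position=o["position"]);fitseated(wcloud(c,o),np.radians(36))
s=camera("scene");fitseated(cloud(s),np.radians(36))
d=camera("side");fitseated(cloud(d),np.radians(36))
H=c["color"][:,:,::-1];u,v=proj(d,np.array([.48,.01,.1])).astype(int)
a=d["color"][v-60:v+60,u-55:u+55,::-1]
cv2.imwrite("pics/fin.png",np.hstack([cv2.resize(H,(480,360)),cv2.resize(a,(320,360),interpolation=cv2.INTER_CUBIC)]))
E
```

```text
time: 27.15
position: [0.4333, -0.0568, 0.2139]
ee_rot: [[0.677, 0.736, 0.002], [0.736, -0.677, -0.002], [-0.0, 0.003, -1.0]]
force: [-0.3, -0.1, -0.7]
opening: 0.0321
grip_force: 0.0
n 3973 med 0.00042 arm cw from -y deg 35.72 droop 5.43 side off -0.0011 origin z 0.1165
n 405 med 0.00089 arm cw from -y deg 35.68 droop 5.53 side off -0.0009 origin z 0.1173
n 201 med 0.00067 arm cw from -y deg 35.54 droop 5.49 side off -0.0012 origin z 0.1164
```

View pics/fin.png

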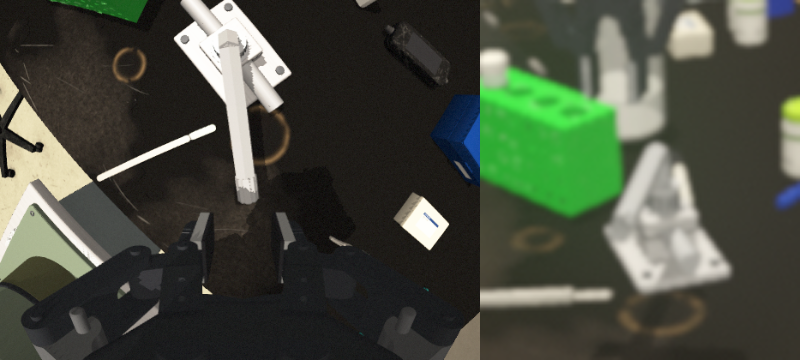

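The arm rests at 35.6° in all three cameras, against 37.2° of screw travel to the stop. The key is still fully home (origin at 116.5 mm) and drooping 5.5°. The screw held 13.9 N with no creep, and the gripper is 100 mm clear, so I hand in.

```bash
python3 -c "
from cell import *
print(close_job())"
```

```text
the job is handed in; nothing more can be done
None
```

The key was pulled, flipped and seated fully by its short arm, and the screw was turned clockwise until it held 13.9 N without creeping (taken as its stop, though the screw angle was not measured directly); I then let go, backed clear and handed the job in at about 27 s.

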